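# Pack the paint bottles and close the crate

## Task

Pack up the paints: stand the three loose white paint bottles with the grey screw caps upright in the empty compartments of the plywood crate, one to a compartment, right down on its floor, and leave the bottles already in it where they are. Then put the lid board on over the two pins so that it lies flush on both ends of the crate, and let go. Set things down rather than dropping them, knock nothing over and leave everything else on the table where it is.

Things in the scene. Friction and masses are not known exactly. Their poses are not given: they have to be found in the camera images.
- bottle1: white plastic paint bottle with a paper label, standing upright: body 44 mm diameter and straight up to 76 mm, a shoulder narrowing to a ribbed grey screw cap of 26 mm diameter from 92 mm to the top at 125 mm; 0.09 to 0.18 kg. Origin: centre of its underside, z up its axis. One of three that stand loose on the table
- bottle2: white plastic paint bottle with a paper label, standing upright: body 44 mm diameter and straight up to 76 mm, a shoulder narrowing to a ribbed grey screw cap of 26 mm diameter from 92 mm to the top at 125 mm; 0.09 to 0.18 kg. Origin: centre of its underside, z up its axis. One of three that stand loose on the table
- bottle3: white plastic paint bottle with a paper label, standing upright: body 44 mm diameter and straight up to 76 mm, a shoulder narrowing to a ribbed grey screw cap of 26 mm diameter from 92 mm to the top at 125 mm; 0.09 to 0.18 kg. Origin: centre of its underside, z up its axis. One of three that stand loose on the table
- packed1: white plastic paint bottle with a paper label, standing upright: body 44 mm diameter and straight up to 76 mm, a shoulder narrowing to a ribbed grey screw cap of 26 mm diameter from 92 mm to the top at 125 mm; 0.09 to 0.18 kg. Origin: centre of its underside, z up its axis. One of three that stand already in compartments of the crate (any three of the six), with up to 4 mm of play each way
- packed2: white plastic paint bottle with a paper label, standing upright: body 44 mm diameter and straight up to 76 mm, a shoulder narrowing to a ribbed grey screw cap of 26 mm diameter from 92 mm to the top at 125 mm; 0.09 to 0.18 kg. Origin: centre of its underside, z up its axis. One of three that stand already in compartments of the crate (any three of the six), with up to 4 mm of play each way
- packed3: white plastic paint bottle with a paper label, standing upright: body 44 mm diameter and straight up to 76 mm, a shoulder narrowing to a ribbed grey screw cap of 26 mm diameter from 92 mm to the top at 125 mm; 0.09 to 0.18 kg. Origin: centre of its underside, z up its axis. One of three that stand already in compartments of the crate (any three of the six), with up to 4 mm of play each way
- crate: plywood crate, fixed, 188 (x) x 120 mm (y). Origin: centre of underside; floor 6 mm above it. Six compartments 52 x 52 mm, centres at x -56, 0, 56, y -28, 28 mm, parted by 4 mm dividers that end, like the long side walls, 60 mm above the underside. End walls 12 mm thick centred at x -88 and 88 mm, 145 mm high, a pin on each.
- crate_pin_a (a point): foot of the upright wooden pin on the crate's end wall at x = -88, y = 0, z = 145 mm of the crate; pin 8 mm diameter, 16 mm high, tapered over its last 6 mm
- crate_pin_b (a point): foot of the upright wooden pin on the crate's end wall at x = 88, y = 0, z = 145 mm of the crate; pin 8 mm diameter, 16 mm high, tapered over its last 6 mm
- lid: the crate's lid, a plywood board 200 (x) x 124 (y) x 8 mm, flat on the table at the start, with two holes and on its middle a wooden grip bar: 90 mm long in x, 14 mm thick in y, its top 44 mm above the underside; 0.10 to 0.20 kg. Origin: centre of underside. Fits the crate either way round, resting on both end walls
- lid_hole_a (a point): centre of the lid's 11 mm through hole at x = -88, y = 0 mm of the lid, at its underside
- lid_hole_b (a point): centre of the lid's 11 mm through hole at x = 88, y = 0 mm of the lid, at its underside
- pot1: squat paint pot, 50 mm diameter, 59 mm high, black cap, reddish-brown body, loose. Origin: centre of underside
- pot2: squat paint pot, 50 mm diameter, 59 mm high, white cap, grey body, loose. Origin: centre of underside
- can: bare aluminium spray can, 53 mm diameter, 148 mm high with its 44 mm wide grey cap, loose. Origin: centre of underside
- bust: small figure, a bust with a broad dark hat (44 mm wide) on a 46 mm cork, 120 mm high, widest 48 mm, loose. Origin: centre of underside
- cup: empty white plastic cup, 72 mm across the rim, 85 mm high, loose. Origin: centre of underside
- brushpot: glass jar of 68 mm diameter with brushes standing in it, 183 mm high in all, loose. Origin: centre of underside

How it is judged:
On the way:
1. all three loose bottles stand upright on the floor of the crate, one to a compartment (x of bottle1 in the frame of crate between -0.082 and 0.082 m and y of bottle1 in the frame of crate between -0.054 and 0.054 m and z of bottle1 in the frame of crate between 0.003 and 0.01 m and angle between each of bottle1, bottle2, bottle3's own z axis and vertical below 0.06 rad and linear speed of each of bottle1, bottle2, bottle3 below 0.03 m/s and x of bottle2 in the frame of crate between -0.082 and 0.082 m and y of bottle2 in the frame of crate between -0.054 and 0.054 m and z of bottle2 in the frame of crate between 0.003 and 0.01 m and x of bottle3 in the frame of crate between -0.082 and 0.082 m and y of bottle3 in the frame of crate between -0.054 and 0.054 m and z of bottle3 in the frame of crate between 0.003 and 0.01 m), for 0.2 s.
At the end, for the whole second after the job is handed in: all six bottles on the crate floor (within 4 mm), one per compartment, upright within 0.06 rad, at rest; lid board released at rest over the pins on both end walls (2 mm of flush, 4 mm of centred, 0.02 rad of level); other things within 30 mm of their places, not tipped (all of step 1 and x of packed1 in the frame of crate between -0.082 and 0.082 m and y of packed1 in the frame of crate between -0.054 and 0.054 m and z of packed1 in the frame of crate between 0.003 and 0.01 m and angle between each of packed1, packed2, packed3's own z axis and vertical below 0.06 rad and linear speed of each of packed1, packed2, packed3, lid below 0.03 m/s and x of packed2 in the frame of crate between -0.082 and 0.082 m and y of packed2 in the frame of crate between -0.054 and 0.054 m and z of packed2 in the frame of crate between 0.003 and 0.01 m and x of packed3 in the frame of crate between -0.082 and 0.082 m and y of packed3 in the frame of crate between -0.054 and 0.054 m and z of packed3 in the frame of crate between 0.003 and 0.01 m and z of lid in the frame of crate between 0.142 and 0.147 m and x of lid in the frame of crate between -0.004 and 0.004 m and y of lid in the frame of crate between -0.004 and 0.004 m and angle between the x axis of lid and the x axis of crate, either way round below 0.04 rad and angle between lid's own z axis and vertical below 0.02 rad and distance of each of pot1, pot2, can, bust, cup, brushpot from where it was at the start of the episode below 0.03 m and angle between each of pot1, pot2, can, bust, cup, brushpot's own z axis and vertical below 0.2 rad); the robot touches nothing.
It fails at once if one of the other things on the table is shoved more than 30 mm or knocked over (distance of any of pot1, pot2, can, bust, cup, brushpot from where it was at the start of the episode above 0.03 m or angle between any of pot1, pot2, can, bust, cup, brushpot's own z axis and vertical above 0.35 rad).
It fails at once if a bottle that was already in the crate is taken out of its compartment (distance of any of packed1, packed2, packed3 from where it was at the start of the episode above 0.03 m).
It fails at once if a bottle or the lid board is dropped: it falls faster than 0.6 m/s (about 20 mm of free fall) with no finger on it ((linear speed of bottle1 above 0.6 m/s and contact force between the fingers and bottle1 below 0.05 N) or (linear speed of bottle2 above 0.6 m/s and contact force between the fingers and bottle2 below 0.05 N) or (linear speed of bottle3 above 0.6 m/s and contact force between the fingers and bottle3 below 0.05 N) or (linear speed of lid above 0.6 m/s and contact force between the fingers and lid below 0.05 N)).
It fails at once if a loose bottle is knocked over (angle between any of bottle1, bottle2, bottle3's own z axis and vertical above 0.6 rad).
It also fails if it takes over 72 s, if anything falls off the work surface, if the arm or the gripper's body presses on something with over 40 N, if the wrist force passes 120 N, or if a joint passes its speed limit or range.

## Robot

A 7-joint arm with a two-finger parallel gripper is mounted at the origin on the work surface. World frame = base frame: x ahead of the robot, y to its left, z up, the work surface at z = 0. Lengths are in m, angles in rad, forces in N, time in s.
With the tool pointing down it reaches from about 0.425 to 0.875 m from the base axis. Payload 9.9 kg.
Tool frame: the origin (TCP) lies on the centre line of the jaws, within the pads' length; the fingertips stand 19 mm ahead of it and the grasp point (between the pads) is the TCP; z points along the fingers, y is the line along which they close (so a half turn about z gives the same grasp; the last joint's range is limited). The gripper opens to 85 mm and grips with 20 to 120 N. Pads are 22 mm wide; open, the fingers measure 114 mm over their backs; the gripper's body (76 mm by 85 mm) begins 54 mm behind the grasp point. The pads swing forward as they close: fully open they stand 13 mm farther back than shut.
Start: joints at [1.232, 0.576, 0.025, 1.437, -0.015, 1.129, -0.057], TCP at [0.17, -0.653, 0.25] pointing down, gripper open.
Joint ranges: [-2.76, 2.76], [-0.34, 2.15], [-1.52, 1.57], [0.19, 2.46], [-1.09, 4.23], [0.17, 1.99], [-2.82, 2.82]. Speed limits (rad/s): [2.22, 2.22, 3.01, 3.01, 3.14, 3.14, 3.14].

## Interface

Orientations are given as a 3x3 rotation matrix whose columns are the frame's x, y, z axes.
In Python, from bench import manip gives the robot as it stands.
- The arm moves only by the tool move_arm, never from a script. Its argument "motion" is one flat list of numbers, 7 for each row, row after row: the turn, a rotation vector about the tool's x, y, z in rad, then the shift along the tool's x, y, z in cm, then the finger opening in cm, from 0 to 8.54. A call has 1 to 12 rows; each row shifts and turns the commanded pose from where the row before left it, along the tool's axes as they then stand; what a row does not reach is not made up. A row lasts 1/10 s, in which the tool goes at most 50 mm and 8.59 degrees, less where a joint would pass 70% of its speed; a pose out of reach is approached as far as the arm can. A call is refused whole if a number of a shift passes 5 or a number of a turn 0.15, either way. A call with a gripper value outside its range is refused whole. The fingers move at their own pace and stop on an object; "newtons" is the grip in N (left out, the last holds). Time passes only in rows, so rows that do not move let the fingers close. It gives the time, the measured TCP pose, the force, the opening and the grip force at its end, in the units of the state.
- manip.state(): the state, without advancing time (a new reading comes with each control period).
- manip.capture(name): name is "scene" or "top"; returns a dict with "pixels" (400x640x3 uint8, blue, green, red), "depth" (400x640 float32, m along the optical axis (not along the pixel's ray), 0 where there is no reading), "fov_y" (degrees; the focal length in pixels is half the picture's height over the tangent of half this angle, whatever the lens; pixels are square), "cx", "cy" (the principal point, pixels), "camera_from_world" (4x4, takes a point from world to camera coordinates). Camera axes: x right, y up, looking along -z (the intrinsics and any distortion apply to the point x, -y, -z); pixel columns grow to the right and rows downward; lengths in m; the calibration is good to about 2 mm. A picture is of the moment at which its call begins.
- manip.finish_job(): hands the job in; it is judged then, once.
The state is a dict: "time": time; "q": joint angles; "joint_velocities": joint speeds; "joint_torque": joint torques, N m; "tcp_pos": TCP position; "tool_rot": TCP orientation; "wrist_force": force on the tool from outside, world axes, zero at the start; "ft_torque": the same for the moment, N m; "width": finger opening in m; "grip_force": force on a finger pad.
Only numpy, scipy, OpenCV 4.12 (cv2) and the standard library are available. Lean on these libraries where they do the work, as an engineer would, in place of code of your own. Each camera call takes 0.05 s, during which the arm holds its last target. There are 200 camera calls.

## Working session

There is one attempt and no reset: what is moved stays moved. The work goes in short steps, Python scripts to look and compute and a tool call to move; the robot and the scene stay as the last step left them, time stands still between calls to the robot, and variables do not carry over. Pictures are saved under pics/ and viewed, at most 10 in all, crops included, and the job is handed in when it is done.

Besides the shell and the picture viewer there is one more tool, called after ">>>" as name(argument=value, ...), one argument or row to a line, values as JSON. move_arm: Moves the arm, as the interface text tells. Its arguments: {"type":"object","properties":{"motion":{"type":"array","items":{"type":"number"}},"newtons":{"type":"number"}},"required":["motion"]}

```bash
ls; mkdir -p pics; cat > h.py <<'E'
import numpy as np, cv2, pickle
from bench import manip
def cap(n,save=None):
    c=manip.capture(n)
    if save: cv2.imwrite('pics/'+save+'.png',c['pixels'])
    return c
def pts(c):
    """world xyz for each pixel"""
    h,w=c['depth'].shape; f=h/2/np.tan(np.radians(c['fov_y'])/2)
    v,u=np.mgrid[:h,:w]; d=c['depth']
    P=np.stack([(u-c['cx'])/f*d,-(v-c['cy'])/f*d,-d],-1)
    M=np.linalg.inv(c['camera_from_world'])
    return P@M[:3,:3].T+M[:3,3]
E
python3 - <<'E'
from h import *
for n in('scene','top'):
    c=cap(n,n+'0'); pickle.dump(c,open(n+'0.pkl','wb'))
    print(n,c['fov_y'],c['cx'],c['cy'],[k for k in c],np.linalg.inv(c['camera_from_world']).round(3).tolist())
s=manip.state(); print(s['time'],s['tcp_pos'],np.round(s['tool_rot'],3).tolist(),s['width'],s['wrist_force'])
E
```

```text
pics
scene 49.33158478229307 319.1099769692001 200.65922814418943 ['pixels', 'depth', 'fov_y', 'cx', 'cy', 'camera_from_world'] [[-0.179, -0.823, 0.539, 1.285], [0.984, -0.15, 0.098, 0.114], [-0.0, 0.547, 0.837, 1.221], [0.0, 0.0, 0.0, 1.0]]
top 45.25984234398592 321.25397982917156 203.60735923326624 ['pixels', 'depth', 'fov_y', 'cx', 'cy', 'camera_from_world'] [[0.011, 0.98, -0.196, 0.344], [-1.0, 0.014, 0.015, -0.012], [0.017, 0.196, 0.98, 1.307], [0.0, 0.0, 0.0, 1.0]]
0.1 [ 0.1700755  -0.65283445  0.24951982] [[0.968, 0.252, -0.0], [0.252, -0.968, 0.001], [-0.0, -0.001, -1.0]] 0.0853226898864896 [ 0.19436489 -0.34182471 -0.20924688]
```

View pics/scene0.png

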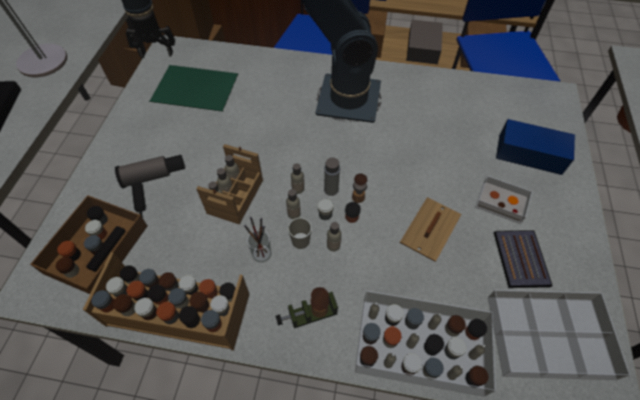

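View pics/top0.png

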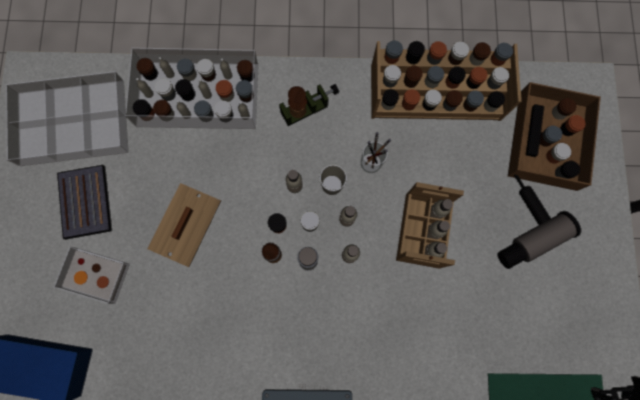

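The scene view shows the crate at about (232,185), loose bottles at (297,178), (293,204) and (334,236), and the lid at (432,228). In the top view the loose caps are at (294,178), (348,214) and (351,252). The crate is at (430,225) with its three packed bottles along the right column, and the lid is at (184,225).

```bash
python3 - <<'E'
from h import *
C={n:pickle.load(open(n+'0.pkl','rb')) for n in('scene','top')}
W={n:pts(c) for n,c in C.items()}
for n in C:
    P=W[n]; d=C[n]['depth']
    print(n,'table z',np.median(P[(d>0)&(abs(P[...,0]-.6)<.25)&(abs(P[...,1]-.1)<.3)][:,2]).round(4))
    m=(d>0)&(P[...,2]>.035)&(P[...,2]<.25)&(P[...,0]>.3)&(P[...,0]<.8)&(P[...,1]>-.35)&(P[...,1]<.4)
    k,L,st,_=cv2.connectedComponentsWithStats(m.astype('uint8'))
    for i in range(1,k):
        if st[i,4]<40: continue
        Q=P[L==i]; zt=np.percentile(Q[:,2],97); T=Q[Q[:,2]>zt-.008]
        print(st[i].tolist(),'ztop',zt.round(4),'topctr',((T.min(0)+T.max(0))/2).round(3),'size',np.ptp(T,axis=0).round(3))
# crops
t=C['top']['pixels'][150:280,130:470]; t=cv2.resize(t,None,fx=2.35,fy=2.35,interpolation=cv2.INTER_CUBIC)
cv2.imwrite('pics/topcrop.png',cv2.convertScaleAbs(t,alpha=1.7))
s=C['scene']['pixels'][135:270,190:470]; s=cv2.resize(s,None,fx=2.85,fy=2.85,interpolation=cv2.INTER_CUBIC)
cv2.imwrite('pics/scenecrop.png',cv2.convertScaleAbs(s,alpha=1.7))
E
```

```text
scene table z 0.0016
[207, 144, 56, 75, 2259] ztop 0.1471 topctr [ 0.533 -0.291  0.15 ] size [0.21  0.117 0.023]
[324, 157, 17, 33, 449] ztop 0.1516 topctr [0.448 0.004 0.149] size [0.043 0.042 0.01 ]
[291, 163, 14, 25, 265] ztop 0.1277 topctr [ 0.464 -0.108  0.125] size [0.027 0.025 0.01 ]
[353, 173, 15, 24, 260] ztop 0.1216 topctr [0.462 0.099 0.118] size [0.031 0.032 0.009]
[286, 189, 15, 26, 282] ztop 0.1274 topctr [ 0.564 -0.101  0.125] size [0.028 0.026 0.01 ]
[318, 199, 16, 16, 208] ztop 0.0633 topctr [0.55  0.001 0.06 ] size [0.048 0.049 0.009]
[345, 202, 16, 16, 207] ztop 0.0638 topctr [0.544 0.088 0.061] size [0.045 0.047 0.01 ]
[426, 211, 16, 24, 119] ztop 0.0483 topctr [0.542 0.344 0.045] size [0.088 0.044 0.009]
[244, 216, 27, 43, 606] ztop 0.1808 topctr [ 0.726 -0.169  0.179] size [0.053 0.055 0.013]
[288, 218, 24, 27, 394] ztop 0.0874 topctr [ 0.659 -0.058  0.085] size [0.071 0.071 0.012]
[327, 222, 15, 25, 292] ztop 0.1276 topctr [0.655 0.046 0.125] size [0.025 0.024 0.008]
top table z 0.0006
[361, 132, 30, 39, 564] ztop 0.1823 topctr [ 0.726 -0.169  0.181] size [0.05
[... 210 characters left out ...]
6, 2477] ztop 0.1469 topctr [ 0.534 -0.293  0.15 ] size [0.203 0.113 0.022]
[172, 207, 20, 32, 199] ztop 0.0469 topctr [0.542 0.341 0.045] size [0.082 0.043 0.012]
[340, 206, 18, 19, 265] ztop 0.1277 topctr [ 0.564 -0.103  0.125] size [0.024 0.023 0.01 ]
[301, 211, 19, 20, 289] ztop 0.0627 topctr [ 0.55  -0.002  0.06 ] size [0.049 0.048 0.01 ]
[268, 213, 19, 19, 288] ztop 0.0629 topctr [0.545 0.085 0.06 ] size [0.046 0.047 0.011]
[262, 243, 19, 19, 286] ztop 0.1203 topctr [0.461 0.096 0.117] size [0.035 0.034 0.01 ]
[342, 244, 18, 19, 254] ztop 0.1269 topctr [ 0.464 -0.11   0.124] size [0.023 0.025 0.01 ]
[297, 247, 22, 22, 375] ztop 0.1515 topctr [0.448 0.002 0.149] size [0.041 0.041 0.011]
```

View pics/topcrop.png

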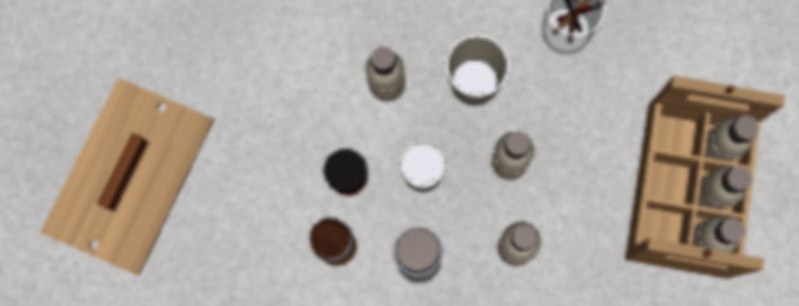

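View pics/scenecrop.png

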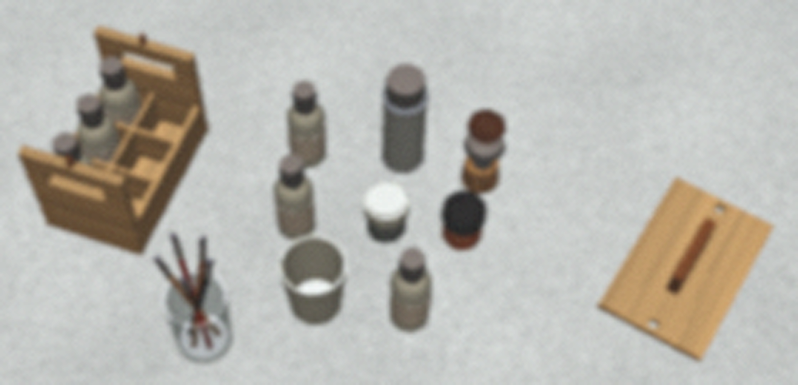

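The crops show the empty compartments are the crate's +y row, on the side nearer the loose bottles. Next I fit the crate walls, pins, lid outline and holes in both views.

```bash
cat >> h.py <<'E'
def proj(c,X):
    f=200/np.tan(np.radians(c['fov_y'])/2); M=c['camera_from_world']
    p=np.asarray(X)@M[:3,:3].T+M[:3,3]
    return np.stack([c['cx']+f*p[:,0]/-p[:,2],c['cy']-f*p[:,1]/-p[:,2]],-1)
def ray(c,uv,z):
    uv=np.atleast_2d(uv).astype(float); f=200/np.tan(np.radians(c['fov_y'])/2); M=np.linalg.inv(c['camera_from_world'])
    r=np.stack([(uv[:,0]-c['cx'])/f,-(uv[:,1]-c['cy'])/f,-np.ones(len(uv))],-1)@M[:3,:3].T
    o=M[:3,3]; return o+r*((z-o[2])/r[:,2])[:,None]
E
python3 - <<'E'
from h import *
for n in('scene','top'):
    c=pickle.load(open(n+'0.pkl','rb')); P=pts(c); d=c['depth']>0
    reg=d&(abs(P[...,0]-.534)<.14)&(abs(P[...,1]+.292)<.1)
    w=reg&(P[...,2]>.138)&(P[...,2]<.151); cs=[]
    for nm,sd in(('lo',P[...,0]<.534),('hi',P[...,0]>.534)):
        r=cv2.minAreaRect(P[w&sd][:,:2].astype('float32')); cs.append(np.array(r[0])); print(n,nm,np.round(r[0],4),np.round(r[1],4),r[2], 'z',np.median(P[w&sd][:,2]).round(4))
        q=P[reg&sd&(P[...,2]>.153)]; print('  pin',len(q), q.mean(0).round(4) if len(q) else '')
    a=cs[1]-cs[0]; print(' centre',(cs[0]+cs[1])/2,'len',np.hypot(*a).round(4),'yaw',np.arctan2(a[1],a[0]).round(4))
    # lid: colour
    hsv=cv2.cvtColor(c['pixels'],cv2.COLOR_BGR2HSV)
    m=(hsv[...,1]>60)&(abs(P[...,0]-.54)<.16)&(abs(P[...,1]-.342)<.13)
    ct=max(cv2.findContours(m.astype('uint8'),cv2.RETR_EXTERNAL,cv2.CHAIN_APPROX_NONE)[0],key=cv2.contourArea)
    fill=cv2.drawContours(np.zeros(m.shape,'uint8'),[ct],-1,1,-1)>0
    X=ray(c,ct[:,0],.008); r=cv2.minAreaRect(X[:,:2].astype('float32')); print(n,'lid',np.round(r[0],4),np.round(r[1],4),np.round(np.radians(r[2]),3))
    k,L,st,ce=cv2.connectedComponentsWithStats((fill&~m).astype('uint8'))
    for i in range(1,k): print('  hole',st[i,4],ray(c,ce[i],.008).round(4))
    b=P[d&(abs(P[...,0]-.54)<.08)&(abs(P[...,1]-.342)<.06)&(P[...,2]>.03)]
    r=cv2.minAreaRect(b[:,:2].astype('float32')); print('  bar',np.round(r[0],4),np.round(r[1],4),np.round(np.radians(r[2]),3),b[:,2].max().round(3))
    lb=P[fill&(P[...,2]<.02)]; print('  boardz',np.median(lb[:,2]).round(4))
    # packed caps
    q=reg&(P[...,2]>.118)&(P[...,2]<.137)&(abs(P[...,0]-.534)<.078)
    k,L,st,_=cv2.connectedComponentsWithStats(q.astype('uint8'))
    for i in range(1,k):
        if st[i,4]>15: Q=P[L==i]; print('  cap',st[i,4],((Q.min(0)+Q.max(0))/2).round(3),np.ptp(Q,axis=0).round(3))
E
```

```text
scene lo [ 0.4557 -0.3072] [0.0905 0.1269] 31.925960540771484 z 0.1448
  pin 7 [ 0.448  -0.2928  0.1583]
scene hi [ 0.62   -0.3229] [0.1218 0.0166] 80.64704895019531 z 0.1445
  pin 8 [ 0.621  -0.3221  0.1584]
 centre [ 0.53784731 -0.31504422] len 0.1651 yaw -0.0954
scene lid [0.5417 0.3421] [0.1224 0.2021] 1.178
  hole 1 [[0.4459 0.3227 0.008 ]]
  hole 1 [[0.4602 0.3756 0.008 ]]
  hole 1 [[0.4891 0.3247 0.008 ]]
  hole 1 [[0.5532 0.2865 0.008 ]]
  hole 1 [[0.566  0.3784 0.008 ]]
  hole 5 [[0.6223 0.3087 0.008 ]]
  hole 1 [[0.6193 0.3215 0.008 ]]
  bar [0.5415 0.343 ] [0.0141 0.0911] 1.187 0.05
  boardz 0.0083
  cap 61 [ 0.475 -0.325  0.127] [0.027 0.026 0.018]
  cap 30 [ 0.46  -0.253  0.127] [0.008 0.037 0.017]
  cap 62 [ 0.529 -0.335  0.127] [0.027 0.026 0.018]
  cap 60 [ 0.582 -0.344  0.128] [0.029 0.024 0.016]
top lo [ 0.4471 -0.295 ] [0.1198 0.0127] 80.21849822998047 z 0.1444
  pin 8 [ 0.4472 -0.2947  0.1571]
top hi [ 0.6203 -0.3252] [0.1195 0.0142] 80.27051544189453 z 0.1444
  pin 7 [ 0.6204 -0.3252  0.157 ]
 centre [ 0.53369686 -0.31005976] len 0.1759 yaw -0.1727
top lid [0.542
[... 184 characters left out ...]
4 0.3448 0.008 ]]
  hole 1 [[0.5817 0.2816 0.008 ]]
  hole 1 [[0.5748 0.3822 0.008 ]]
  hole 1 [[0.5511 0.2853 0.008 ]]
  hole 1 [[0.5449 0.3393 0.008 ]]
  hole 1 [[0.5397 0.3172 0.008 ]]
  hole 1 [[0.514  0.3859 0.008 ]]
  hole 1 [[0.5148 0.3265 0.008 ]]
  hole 1 [[0.5059 0.3826 0.008 ]]
  hole 1 [[0.493  0.3304 0.008 ]]
  hole 1 [[0.4905 0.3141 0.008 ]]
  hole 12 [[0.4613 0.3753 0.008 ]]
  hole 1 [[0.4606 0.3283 0.008 ]]
  bar [0.5424 0.341 ] [0.0156 0.0894] 1.171 0.051
  boardz 0.0076
  cap 28 [ 0.608 -0.362  0.127] [0.006 0.042 0.018]
  cap 98 [ 0.584 -0.347  0.127] [0.025 0.026 0.017]
  cap 98 [ 0.528 -0.337  0.127] [0.025 0.026 0.017]
  cap 97 [ 0.473 -0.327  0.127] [0.025 0.024 0.017]
```

>>> move_arm(
  motion=[0, 0, 0.142, 0, 0, 0, 7, 0, 0, 0.142, 0, 0, 0, 7, 0, 0, 0.142, 0, 0, 0, 7, 0, 0, 0, 1.4, -4.2, 0, 7, 0, 0, 0, 1.4, -4.2, 0, 7, 0, 0, 0, 1.4, -4.2, 0, 7, 0, 0, 0, 1.4, -4.2, 0, 7, 0, 0, 0, 1.4, -4.2, 0, 7, 0, 0, 0, 1.4, -4.2, 0, 7, 0, 0, 0, 1.4, -4.2, 0, 7, 0, 0, 0, 1.4, -4.2, 0, 7, 0, 0, 0, 1.4, -4.2, 0, 7],
  newtons=25,
)

```text
time: 1.3
tcp_pos: [0.3591, -0.3004, 0.2502]
tool_rot: [[0.985, -0.17, -0.0], [-0.17, -0.985, 0.0], [-0.0, -0.0, -1.0]]
wrist_force: [0.3, -0.3, 0.6]
width: 0.0699
grip_force: 0.0
```

```bash
cat > to.py <<'E'
import sys,numpy as np
from bench import manip
s=manip.state(); R=np.array(s['tool_rot']); d=np.array([float(a) for a in sys.argv[1:4]])-s['tcp_pos']
print('t',round(s['time'],2),'pos',np.round(s['tcp_pos'],4),'yaw',round(np.arctan2(R[1,0],R[0,0]),4),'tilt',np.round(R[:2,2],4),'delta tool cm',np.round(R.T@d*100,2),'w',round(s['width'],4),'F',np.round(s['wrist_force'],1),'grip',s['grip_force'])
E
python3 to.py 0.464 -0.109 0.113
```

```text
t 1.3 pos [ 0.3591 -0.3004  0.2502] yaw -0.1712 tilt [-0.0001  0.0001] delta tool cm [  7.07 -20.65  13.72] w 0.0699 F [ 0.3 -0.3  0.6] grip 0.0
```

>>> move_arm(
  motion=[0, 0, 0, 1.41, -4.13, 0, 7, 0, 0, 0, 1.41, -4.13, 0, 7, 0, 0, 0, 1.41, -4.13, 0, 7, 0, 0, 0, 1.41, -4.13, 0, 7, 0, 0, 0, 1.41, -4.13, 0, 7, 0, 0, 0, 0, 0, 3, 7, 0, 0, 0, 0, 0, 3, 7, 0, 0, 0, 0, 0, 3, 7, 0, 0, 0, 0, 0, 3, 7, 0, 0, 0, 0, 0, 1.7, 7, 0, 0, 0, 0, 0, 0, 7],
)

```text
time: 2.4
tcp_pos: [0.4619, -0.1104, 0.1113]
tool_rot: [[0.985, -0.17, -0.005], [-0.17, -0.985, 0.001], [-0.005, 0.0, -1.0]]
wrist_force: [-1.1, 0.4, 0.1]
width: 0.0702
grip_force: 0.0
```

```bash
python3 to.py 0.464 -0.109 0.113; python3 - <<'E'
from h import *
s=cap('scene'); p=proj(s,[[.464,-.109,.11]])[0].astype(int)
k=s['pixels'][max(p[1]-60,0):p[1]+60,p[0]-80:p[0]+80]
cv2.imwrite('pics/g1.png',cv2.convertScaleAbs(cv2.resize(k,None,fx=4,fy=4,interpolation=cv2.INTER_CUBIC),alpha=1.7))
E
```

```text
t 2.4 pos [ 0.4619 -0.1104  0.1113] yaw -0.1709 tilt [-0.0045  0.0008] delta tool cm [ 0.18 -0.17 -0.18] w 0.0702 F [-1.1  0.4  0.1] grip 0.0
```

View pics/g1.png

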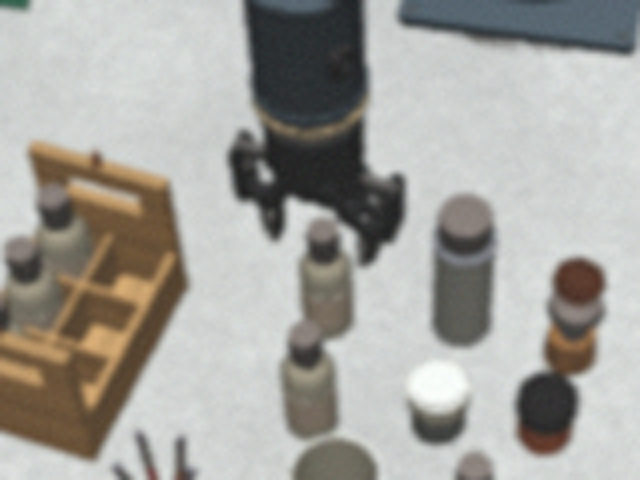

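The open fingers straddle the cap (323,235), clear of the can. I close and lift.

>>> move_arm(
  motion=[0, 0, 0, 0, 0, 0, 5, 0, 0, 0, 0, 0, 0, 4, 0, 0, 0, 0, 0, 0, 3.2, 0, 0, 0, 0, 0, 0, 2.4, 0, 0, 0, 0, 0, 0, 1.5, 0, 0, 0, 0, 0, 0, 1.5, 0, 0, 0, 0, 0, 0, 1.5, 0, 0, 0, 0, 0, -0.3, 1.5],
  newtons=30,
)

```text
time: 3.25
tcp_pos: [0.4633, -0.1107, 0.1165]
tool_rot: [[0.985, -0.17, 0.0], [-0.17, -0.985, 0.0], [0.0, -0.0, -1.0]]
wrist_force: [0.0, -0.4, -1.9]
width: 0.0253
grip_force: 29.5
```

```bash
python3 to.py 0.4836 -0.2717 0.2
```

```text
t 3.25 pos [ 0.4633 -0.1107  0.1165] yaw -0.1711 tilt [0. 0.] delta tool cm [ 4.74 15.52 -8.35] w 0.0253 F [ 0.  -0.4 -1.9] grip 29.477714002132416
```

>>> move_arm(
  motion=[0, 0, 0, 0, 0, -1.5, 1.5, 0, 0, 0, 0, 0, -2.8, 1.5, 0, 0, 0, 0, 0, -2.8, 1.5, 0, 0, 0, 0.5, 1.6, -1.3, 1.5, 0, 0, 0, 0.9, 2.8, 0, 1.5, 0, 0, 0, 0.9, 2.8, 0, 1.5, 0, 0, 0, 0.9, 2.8, 0, 1.5, 0, 0, 0, 0.9, 2.8, 0, 1.5, 0, 0, 0, 0.6, 2.7, 0, 1.5, 0, 0, 0, 0, 0, 0, 1.5, 0, 0, 0, 0, 0, 0, 1.5],
)

```text
time: 4.35
tcp_pos: [0.4827, -0.2718, 0.2]
tool_rot: [[0.985, -0.172, -0.001], [-0.172, -0.985, 0.001], [-0.001, -0.0, -1.0]]
wrist_force: [0.2, 0.3, -2.0]
width: 0.0251
grip_force: 31.1
```

```bash
python3 to.py 0.4836 -0.2717 0.1195; python3 - <<'E'
from h import *
for n in('scene','top'):
    c=cap(n); P=pts(c); d=c['depth']>0
    q=d&(P[...,2]>.09)&(P[...,2]<.15)&(abs(P[...,0]-.4836)<.04)&(abs(P[...,1]+.272)<.045)
    print(n,q.sum(),P[q].mean(0).round(4),P[q].min(0).round(3),P[q].max(0).round(3))
    p=proj(c,[[.48,-.27,.12]])[0].astype(int)
    k=c['pixels'][max(p[1]-55,0):p[1]+55,p[0]-65:p[0]+65]
    cv2.imwrite(f'pics/p1{n}.png',cv2.convertScaleAbs(cv2.resize(k,None,fx=3,fy=3,interpolation=cv2.INTER_CUBIC),alpha=1.7))
cv2.imwrite('pics/p1.png',np.hstack([cv2.imread('pics/p1scene.png'),cv2.imread('pics/p1top.png')]))
E
```

```text
t 4.35 pos [ 0.4827 -0.2718  0.2   ] yaw -0.1728 tilt [-0.0009  0.0005] delta tool cm [ 0.1  -0.02  8.05] w 0.0251 F [ 0.2  0.3 -2. ] grip 31.09469175338745
scene 315 [ 0.4795 -0.263   0.1205] [ 0.444 -0.317  0.09 ] [ 0.509 -0.234  0.15 ]
top 281 [ 0.4584 -0.2616  0.1291] [ 0.444 -0.316  0.09 ] [ 0.496 -0.235  0.15 ]
```

View pics/p1.png

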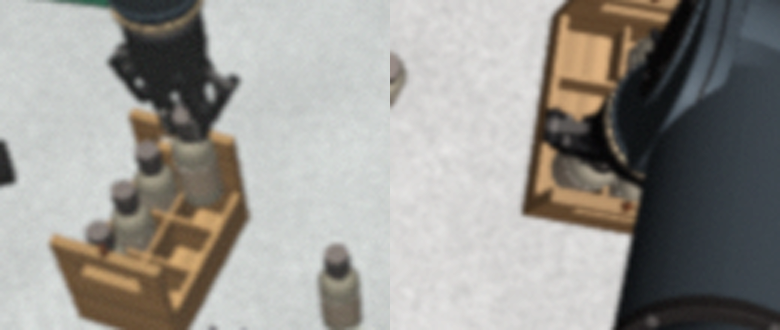

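The bottle hangs upright over its compartment; in the left half it is at about (195,165), between the dividers. I lower it.

>>> move_arm(
  motion=[0, 0, 0, 0.1, 0, 1.5, 1.5, 0, 0, 0, 0, 0, 2, 1.5, 0, 0, 0, 0, 0, 1.5, 1.5, 0, 0, 0, 0, 0, 1, 1.5, 0, 0, 0, 0, 0, 1, 1.5, 0, 0, 0, 0, 0, 0.5, 1.5, 0, 0, 0, 0, 0, 0.3, 1.5, 0, 0, 0, 0, 0, 0.1, 1.5, 0, 0, 0, 0, 0, 0, 1.5],
)

```text
time: 5.35
tcp_pos: [0.4843, -0.2715, 0.1214]
tool_rot: [[0.985, -0.17, 0.0], [-0.17, -0.985, 0.0], [0.0, -0.0, -1.0]]
wrist_force: [0.0, -0.3, -1.0]
width: 0.0246
grip_force: 34.6
```

```bash
python3 to.py 0.4836 -0.2717 0.1195
```

```text
t 5.35 pos [ 0.4843 -0.2715  0.1214] yaw -0.1711 tilt [0.0001 0.0002] delta tool cm [-0.07  0.04  0.19] w 0.0246 F [ 0.  -0.3 -1. ] grip 34.627371991518885
```

>>> move_arm(
  motion=[0, 0, 0, 0, 0, 0.1, 1.5, 0, 0, 0, 0, 0, 0.05, 1.5, 0, 0, 0, 0, 0, 0.05, 1.5, 0, 0, 0, 0, 0, 0, 1.5],
)

```text
time: 5.75
tcp_pos: [0.4842, -0.2716, 0.1193]
tool_rot: [[0.985, -0.17, -0.0], [-0.17, -0.985, 0.0], [-0.0, -0.0, -1.0]]
wrist_force: [0.7, 0.5, -1.1]
width: 0.0252
grip_force: 34.6
```

>>> move_arm(
  motion=[0, 0, 0, 0, 0, 0.05, 1.5, 0, 0, 0, 0, 0, 0.05, 1.5, 0, 0, 0, 0, 0, 0, 1.5],
)

```text
time: 6.05
tcp_pos: [0.4842, -0.2716, 0.1182]
tool_rot: [[0.985, -0.17, -0.0], [-0.17, -0.985, 0.0], [-0.0, -0.0, -1.0]]
wrist_force: [-0.1, 0.2, -2.3]
width: 0.0251
grip_force: 34.6
```

>>> move_arm(
  motion=[0, 0, 0, 0, 0, 0.05, 1.5, 0, 0, 0, 0, 0, 0.05, 1.5, 0, 0, 0, 0, 0, 0, 1.5],
)

```text
time: 6.35
tcp_pos: [0.4842, -0.2716, 0.1172]
tool_rot: [[0.985, -0.17, -0.0], [-0.17, -0.985, 0.0], [-0.0, -0.0, -1.0]]
wrist_force: [-0.1, 0.9, -1.0]
width: 0.0254
grip_force: 34.6
```

>>> move_arm(
  motion=[0, 0, 0, 0, 0, 0.05, 1.5, 0, 0, 0, 0, 0, 0.05, 1.5, 0, 0, 0, 0, 0, 0.05, 1.5, 0, 0, 0, 0, 0, 0, 1.5],
)

```text
time: 6.75
tcp_pos: [0.4848, -0.2717, 0.1169]
tool_rot: [[0.985, -0.17, 0.002], [-0.17, -0.985, -0.0], [0.002, 0.0, -1.0]]
wrist_force: [-0.9, 1.9, 10.9]
width: 0.0247
grip_force: 36.0
```

Contact with the floor at 10.9 N, so I ease up and release.

>>> move_arm(
  motion=[0, 0, 0, 0, 0, -0.05, 1.5, 0, 0, 0, 0, 0, -0.05, 2.6, 0, 0, 0, 0, 0, 0, 3, 0, 0, 0, 0, 0, 0, 3.6, 0, 0, 0, 0, 0, 0, 3.8, 0, 0, 0, 0, 0, -1, 3.8, 0, 0, 0, 0, 0, -2, 3.8, 0, 0, 0, 0, 0, -3, 3.8, 0, 0, 0, 0, 0, -3, 4, 0, 0, 0, 0, -3, 0, 6, 0, 0, 0, 0, -4, 0, 7],
)

```text
time: 7.85
tcp_pos: [0.4963, -0.2042, 0.2086]
tool_rot: [[0.985, -0.175, 0.003], [-0.175, -0.985, -0.002], [0.003, 0.001, -1.0]]
wrist_force: [-0.2, 0.2, -1.0]
width: 0.0679
grip_force: 0.0
```

```bash
python3 to.py 0.564 -0.102 0.113; python3 - <<'E'
from h import *
c=cap('scene'); P=pts(c); d=c['depth']>0
q=d&(P[...,2]>.12)&(P[...,2]<.14)&(abs(P[...,0]-.4836)<.022)&(abs(P[...,1]+.272)<.03)
print(q.sum(),P[q].mean(0).round(4),P[q].min(0).round(4),P[q].max(0).round(4))
E
```

```text
t 7.85 pos [ 0.4963 -0.2042  0.2086] yaw -0.1756 tilt [ 0.0027 -0.0019] delta tool cm [  4.85 -11.26   9.56] w 0.0679 F [-0.2  0.2 -1. ] grip 0.0
59 [ 0.4856 -0.2664  0.1303] [ 0.4616 -0.28    0.1203] [ 0.4959 -0.2476  0.1377]
```

>>> move_arm(
  motion=[0, 0, 0, 1.2, -2.8, 0, 7, 0, 0, 0, 1.2, -2.8, 0, 7, 0, 0, 0, 1.2, -2.8, 0, 7, 0, 0, 0, 1.2, -2.8, 0, 7, 0, 0, 0, 0, 0, 2, 7, 0, 0, 0, 0, 0, 3, 7, 0, 0, 0, 0, 0, 3, 7, 0, 0, 0, 0, 0, 1.5, 7, 0, 0, 0, 0, 0, 0, 7, 0, 0, 0, 0, 0, 0, 7],
)

```text
time: 8.9
tcp_pos: [0.5629, -0.1006, 0.1125]
tool_rot: [[0.985, -0.17, 0.0], [-0.17, -0.985, -0.0], [0.0, 0.0, -1.0]]
wrist_force: [-0.1, 0.4, 0.3]
width: 0.07
grip_force: 0.0
```

```bash
python3 to.py 0.564 -0.102 0.113
```

```text
t 8.9 pos [ 0.5629 -0.1006  0.1125] yaw -0.1712 tilt [ 0.0003 -0.    ] delta tool cm [ 0.14  0.12 -0.05] w 0.07 F [-0.1  0.4  0.3] grip 0.0
```

>>> move_arm(
  motion=[0, 0, 0, 0.1, 0.1, 0, 5, 0, 0, 0, 0, 0, 0, 4, 0, 0, 0, 0, 0, 0, 3.2, 0, 0, 0, 0, 0, 0, 2.4, 0, 0, 0, 0, 0, 0, 1.5, 0, 0, 0, 0, 0, 0, 1.5, 0, 0, 0, 0, 0, 0, 1.5, 0, 0, 0, 0, 0, -1, 1.5, 0, 0, 0, 0, 0, -2.5, 1.5, 0, 0, 0, 0, 0, -2.5, 1.5, 0, 0, 0, 0, 0, -2.5, 1.5, 0, 0, 0, 0, 0, 0, 1.5],
)

```text
time: 10.1
tcp_pos: [0.5649, -0.1019, 0.2004]
tool_rot: [[0.985, -0.171, 0.006], [-0.171, -0.985, -0.001], [0.006, -0.0, -1.0]]
wrist_force: [0.4, 0.9, -1.3]
width: 0.0254
grip_force: 29.7
```

```bash
python3 to.py 0.5388 -0.2812 0.119
```

```text
t 10.1 pos [ 0.5649 -0.1019  0.2004] yaw -0.1714 tilt [ 0.0055 -0.0006] delta tool cm [ 0.44 18.12  8.14] w 0.0254 F [ 0.4  0.9 -1.3] grip 29.68668758869171
```

>>> move_arm(
  motion=[0, 0, 0, 0.1, 1.6, 0, 1.5, 0, 0, 0, 0.1, 3, 0, 1.5, 0, 0, 0, 0.1, 3, 0, 1.5, 0, 0, 0, 0.1, 3, 0, 1.5, 0, 0, 0, 0.1, 3, 0, 1.5, 0, 0, 0, 0, 3, 0, 1.5, 0, 0, 0, 0, 1.5, 0, 1.5, 0, 0, 0, 0, 0, 0, 1.5, 0, 0, 0, 0, 0, 0, 1.5],
)

```text
time: 11.0
tcp_pos: [0.5373, -0.28, 0.1961]
tool_rot: [[0.985, -0.17, -0.001], [-0.17, -0.985, 0.001], [-0.001, -0.001, -1.0]]
wrist_force: [-0.4, 1.5, -2.1]
width: 0.025
grip_force: 29.8
```

```bash
python3 to.py 0.5388 -0.2812 0.119
```

```text
t 11.0 pos [ 0.5373 -0.28    0.1961] yaw -0.1711 tilt [-0.001   0.0014] delta tool cm [0.18 0.1  7.71] w 0.025 F [-0.4  1.5 -2.1] grip 29.76462185382843
```

Lower to just above the floor, then in half-millimetre steps.

>>> move_arm(
  motion=[0, 0, 0, 0.15, 0.1, 1, 1.5, 0, 0, 0, 0, 0, 2, 1.5, 0, 0, 0, 0, 0, 2, 1.5, 0, 0, 0, 0, 0, 1.5, 1.5, 0, 0, 0, 0, 0, 0.8, 1.5, 0, 0, 0, 0, 0, 0.3, 1.5, 0, 0, 0, 0, 0, 0.1, 1.5, 0, 0, 0, 0, 0, 0.05, 1.5, 0, 0, 0, 0, 0, 0, 1.5],
)

```text
time: 11.9
tcp_pos: [0.5391, -0.2822, 0.1199]
tool_rot: [[0.985, -0.17, 0.001], [-0.17, -0.985, -0.0], [0.001, 0.0, -1.0]]
wrist_force: [-0.0, 0.4, -1.9]
width: 0.025
grip_force: 29.8
```

>>> move_arm(
  motion=[0, 0, 0, 0, 0, 0.05, 1.5, 0, 0, 0, 0, 0, 0.05, 1.5, 0, 0, 0, 0, 0, 0, 1.5],
)

```text
time: 12.2
tcp_pos: [0.5389, -0.2822, 0.1186]
tool_rot: [[0.985, -0.17, 0.001], [-0.17, -0.985, -0.0], [0.001, 0.0, -1.0]]
wrist_force: [-0.6, -0.1, 0.6]
width: 0.025
grip_force: 30.0
```

>>> move_arm(
  motion=[0, 0, 0, 0, 0, 0.05, 1.5, 0, 0, 0, 0, 0, 0.03, 1.5, 0, 0, 0, 0, 0, 0, 1.5],
)

```text
time: 12.5
tcp_pos: [0.5391, -0.2823, 0.1186]
tool_rot: [[0.985, -0.171, 0.001], [-0.171, -0.985, -0.001], [0.001, 0.0, -1.0]]
wrist_force: [-2.7, 0.6, 8.9]
width: 0.0253
grip_force: 30.9
```

Contact matches the expected floor height (0.1186 against 0.1185 m). I release and retreat.

>>> move_arm(
  motion=[0, 0, 0, 0, 0, -0.05, 1.5, 0, 0, 0, 0, 0, -0.03, 2.6, 0, 0, 0, 0, 0, 0, 3, 0, 0, 0, 0, 0, 0, 3.6, 0, 0, 0, 0, 0, 0, 3.8, 0, 0, 0, 0, 0, -1, 3.8, 0, 0, 0, 0, 0, -2.5, 3.8, 0, 0, 0, 0, 0, -3.5, 3.8, 0, 0, 0, 0, 0, -3, 4, 0, 0, 0, 0, -3, 0, 6, 0, 0, 0, 0, -4, 0, 7, 0, 0, 0, 0, -4, 0, 7],
)

```text
time: 13.7
tcp_pos: [0.5576, -0.173, 0.2194]
tool_rot: [[0.985, -0.172, 0.001], [-0.172, -0.985, -0.0], [0.001, 0.0, -1.0]]
wrist_force: [1.3, 0.3, -0.1]
width: 0.0701
grip_force: 0.0
```

```bash
python3 to.py 0.655 0.045 0.113
```

```text
t 13.7 pos [ 0.5576 -0.173   0.2194] yaw -0.1728 tilt [ 0.0014 -0.0004] delta tool cm [  5.83 -23.15  10.65] w 0.0701 F [ 1.3  0.3 -0.1] grip 0.0
```

>>> move_arm(
  motion=[0, 0, 0, 1, -3.8, 0, 7, 0, 0, 0, 1, -3.8, 0, 7, 0, 0, 0, 1, -3.8, 0, 7, 0, 0, 0, 1, -3.8, 0, 7, 0, 0, 0, 1, -3.8, 0, 7, 0, 0, 0, 0.8, -3.8, 0, 7, 0, 0, 0, 0, 0, 2.5, 7, 0, 0, 0, 0, 0, 3.5, 7, 0, 0, 0, 0, 0, 2.5, 7, 0, 0, 0, 0, 0, 0, 7, 0, 0, 0, 0, 0, 0, 7],
)

```text
time: 14.8
tcp_pos: [0.6538, 0.0411, 0.1342]
tool_rot: [[0.985, -0.17, 0.0], [-0.17, -0.985, 0.0], [0.0, -0.0, -1.0]]
wrist_force: [-0.3, -0.3, 0.9]
width: 0.07
grip_force: 0.0
```

```bash
python3 to.py 0.655 0.045 0.113
```

```text
t 14.8 pos [0.6538 0.0411 0.1342] yaw -0.1713 tilt [0.0001 0.    ] delta tool cm [ 0.05 -0.41  2.12] w 0.07 F [-0.3 -0.3  0.9] grip 0.0
```

>>> move_arm(
  motion=[0, 0, 0, 0.1, -0.4, 0, 7, 0, 0, 0, 0, 0, 1.5, 6, 0, 0, 0, 0, 0, 0.6, 5, 0, 0, 0, 0, 0, 0, 4, 0, 0, 0, 0, 0, 0, 3.2, 0, 0, 0, 0, 0, 0, 2.4, 0, 0, 0, 0, 0, 0, 1.5, 0, 0, 0, 0, 0, 0, 1.5, 0, 0, 0, 0, 0, 0, 1.5],
)

```text
time: 15.7
tcp_pos: [0.6557, 0.0448, 0.1133]
tool_rot: [[0.985, -0.171, 0.001], [-0.171, -0.985, 0.0], [0.001, -0.0, -1.0]]
wrist_force: [-0.9, -0.4, 5.3]
width: 0.0257
grip_force: 29.8
```

```bash
python3 to.py 0.594 -0.2907 0.119
```

```text
t 15.7 pos [0.6557 0.0448 0.1133] yaw -0.1715 tilt [0.0015 0.0001] delta tool cm [-0.35 34.11 -0.58] w 0.0257 F [-0.9 -0.4  5.3] grip 29.753302037715912
```

>>> move_arm(
  motion=[0, 0, 0, 0, 0, -1, 1.5, 0, 0, 0, 0, 0, -3, 1.5, 0, 0, 0, 0, 0, -3.5, 1.5, 0, 0, 0, 0, 0, -3, 1.5, 0, 0, 0, -0.5, 1.5, -0.5, 1.5, 0, 0, 0, -0.5, 3.5, 0, 1.5, 0, 0, 0, -0.5, 4, 0, 1.5, 0, 0, 0, -0.5, 4, 0, 1.5, 0, 0, 0, 0, 4, 0, 1.5, 0, 0, 0, 0, 4, 0, 1.5, 0, 0, 0, 0, 4, 0, 1.5, 0, 0, 0, 0, 3, 0, 1.5],
)

```text
time: 16.9
tcp_pos: [0.5857, -0.2312, 0.2219]
tool_rot: [[0.985, -0.173, -0.002], [-0.173, -0.985, -0.001], [-0.002, 0.001, -1.0]]
wrist_force: [0.4, -0.4, -1.3]
width: 0.0253
grip_force: 29.7
```

>>> move_arm(
  motion=[0, 0, 0, 0.5, 3, 0, 1.5, 0, 0, 0, 0.6, 2, 0, 1.5, 0, 0, 0, 0.5, 1, 0, 1.5, 0, 0, 0, 0, 0, 0, 1.5, 0, 0, 0, 0, 0, 0, 1.5],
)

```text
time: 17.4
tcp_pos: [0.5933, -0.2881, 0.2219]
tool_rot: [[0.986, -0.169, -0.001], [-0.169, -0.986, 0.001], [-0.001, -0.001, -1.0]]
wrist_force: [-0.2, 0.7, -1.8]
width: 0.0252
grip_force: 29.7
```

```bash
python3 to.py 0.594 -0.2907 0.119
```

```text
t 17.4 pos [ 0.5933 -0.2881  0.2219] yaw -0.1703 tilt [-0.0006  0.0013] delta tool cm [ 0.12  0.25 10.29] w 0.0252 F [-0.2  0.7 -1.8] grip 29.681280255317688
```

>>> move_arm(
  motion=[0, 0, 0, 0.1, 0.2, 1, 1.5, 0, 0, 0, 0, 0, 2.5, 1.5, 0, 0, 0, 0, 0, 2, 1.5, 0, 0, 0, 0, 0, 2, 1.5, 0, 0, 0, 0, 0, 1.5, 1.5, 0, 0, 0, 0, 0, 0.8, 1.5, 0, 0, 0, 0, 0, 0.3, 1.5, 0, 0, 0, 0, 0, 0.05, 1.5, 0, 0, 0, 0, 0, 0, 1.5],
)

```text
time: 18.3
tcp_pos: [0.5943, -0.2916, 0.1215]
tool_rot: [[0.985, -0.17, 0.001], [-0.17, -0.985, -0.0], [0.001, 0.0, -1.0]]
wrist_force: [-0.5, 0.2, -1.6]
width: 0.0252
grip_force: 29.7
```

>>> move_arm(
  motion=[0, 0, 0, 0, 0, 0.05, 1.5, 0, 0, 0, 0, 0, 0.05, 1.5, 0, 0, 0, 0, 0, 0, 1.5],
)

```text
time: 18.6
tcp_pos: [0.594, -0.2916, 0.1201]
tool_rot: [[0.985, -0.17, 0.0], [-0.17, -0.985, -0.0], [0.0, 0.0, -1.0]]
wrist_force: [-0.6, 0.0, -0.9]
width: 0.0254
grip_force: 29.7
```

>>> move_arm(
  motion=[0, 0, 0, 0, 0, 0.05, 1.5, 0, 0, 0, 0, 0, 0.05, 1.5, 0, 0, 0, 0, 0, 0.05, 1.5, 0, 0, 0, 0, 0, 0, 1.5],
)

```text
time: 19.0
tcp_pos: [0.5943, -0.2918, 0.1193]
tool_rot: [[0.985, -0.171, 0.001], [-0.171, -0.985, -0.0], [0.001, 0.0, -1.0]]
wrist_force: [-2.2, 1.5, 6.8]
width: 0.0252
grip_force: 30.6
```

>>> move_arm(
  motion=[0, 0, 0, 0, 0, -0.06, 1.5, 0, 0, 0, 0, 0, -0.04, 2.6, 0, 0, 0, 0, 0, 0, 3, 0, 0, 0, 0, 0, 0, 3.6, 0, 0, 0, 0, 0, 0, 3.8, 0, 0, 0, 0, 0, -1, 3.8, 0, 0, 0, 0, 0, -2.5, 3.8, 0, 0, 0, 0, 0, -3.5, 3.8, 0, 0, 0, 0, 0, -4, 4, 0, 0, 0, -1, -3, -2, 6, 0, 0, 0, -1, -4, 0, 7, 0, 0, 0, 0, -4, 0, 7],
)

```text
time: 20.2
tcp_pos: [0.5923, -0.1793, 0.2513]
tool_rot: [[0.985, -0.172, 0.002], [-0.172, -0.985, -0.001], [0.002, 0.0, -1.0]]
wrist_force: [0.9, -0.3, -0.5]
width: 0.07
grip_force: 0.0
```

>>> move_arm(
  motion=[0, 0, 0, 0, -4.5, 0, 7, 0, 0, 0, 0, -4.5, 0, 7, 0, 0, 0, 0, -4.5, 0, 7, 0, 0, 0, 0, -4.5, 0, 7, 0, 0, 0, 0, -4.5, 0, 7, 0, 0, 0, 0, -4.5, 0, 7, 0, 0, 0, 0, -4.5, 0, 7],
)

```text
time: 20.9
tcp_pos: [0.6468, 0.1324, 0.2503]
tool_rot: [[0.985, -0.17, 0.001], [-0.17, -0.985, 0.0], [0.001, -0.0, -1.0]]
wrist_force: [0.7, -0.1, 1.0]
width: 0.0703
grip_force: 0.0
```

```bash
python3 to.py 0.5418 0.3419 0.25; python3 - <<'E'
from h import *
for n in('scene','top'):
    c=cap(n); P=pts(c)
    np.set_printoptions(suppress=True)
    d=c['depth']>0; q=d&(P[...,2]>.12)&(P[...,2]<.14)
    e=np.array([[.9854,-.1702],[.1702,.9854]])
    L=(P[...,:2]-[.534,-.3088])@e.T
    for y in(-.028,.028):
        for x in(-.056,0,.056):
            m=q&(abs(L[...,0]-x)<.022)&(abs(L[...,1]-y)<.022)
            if m.sum(): print(n,x,y,m.sum(),((L[m].min(0)+L[m].max(0))/2).round(4),'ztop',np.percentile(P[m][:,2],90).round(4))
    p=proj(c,[[.534,-.3,.1]])[0].astype(int)
    k=c['pixels'][max(p[1]-55,0):p[1]+55,p[0]-65:p[0]+65]
    cv2.imwrite(f'pics/q{n}.png',cv2.convertScaleAbs(cv2.resize(k,None,fx=3,fy=3,interpolation=cv2.INTER_CUBIC),alpha=1.7))
cv2.imwrite('pics/q.png',np.hstack([cv2.imread('pics/qscene.png'),cv2.imread('pics/qtop.png')]))
E
```

```text
t 20.9 pos [0.6468 0.1324 0.2503] yaw -0.1713 tilt [0.0009 0.0001] delta tool cm [-13.92 -18.86   0.03] w 0.0703 F [ 0.7 -0.1  1. ] grip 0.0
scene -0.056 -0.028 58 [-0.0559 -0.027 ] ztop 0.1335
scene 0 -0.028 64 [ 0.0002 -0.027 ] ztop 0.1338
scene 0.056 -0.028 61 [ 0.0551 -0.027 ] ztop 0.1348
scene -0.056 0.028 59 [-0.0565  0.0317] ztop 0.1338
scene 0 0.028 63 [0.0005 0.03  ] ztop 0.1339
scene 0.056 0.028 63 [0.057  0.0295] ztop 0.1346
top -0.056 -0.028 97 [-0.0572 -0.0284] ztop 0.1331
top 0 -0.028 94 [-0.0003 -0.029 ] ztop 0.1334
top 0.056 -0.028 94 [ 0.0556 -0.0292] ztop 0.133
top -0.056 0.028 93 [-0.0564  0.0305] ztop 0.1335
top 0 0.028 94 [0.0003 0.0269] ztop 0.1328
top 0.056 0.028 90 [0.0564 0.0269] ztop 0.1329
```

View pics/q.png

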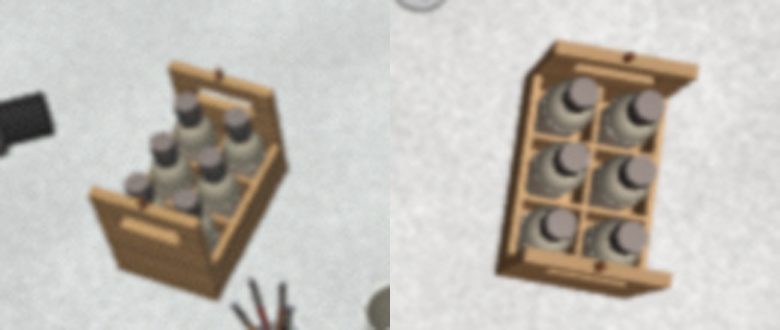

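All six bottles stand with caps at equal height (about 0.133 m in both views), one to a compartment. Next is the lid.

>>> move_arm(
  motion=[0, 0, 0, -2.8, -3.8, 0, 5, 0, 0, 0, -2.8, -3.8, 0, 5, 0, 0, 0, -2.8, -3.8, 0, 5, 0, 0, 0, -2.8, -3.8, 0, 5, 0, 0, 0, -2.7, -3.7, 0, 5, 0, 0, 0.111, 0, 0, 0, 5, 0, 0, 0.111, 0, 0, 0, 5, 0, 0, 0, 0, 0, 5, 5, 0, 0, 0, 0, 0, 5, 5, 0, 0, 0, 0, 0, 3, 5, 0, 0, 0, 0, 0, 0, 5, 0, 0, 0, 0, 0, 0, 5],
)

```text
time: 22.2
tcp_pos: [0.5424, 0.3406, 0.1204]
tool_rot: [[0.924, -0.383, 0.0], [-0.383, -0.924, 0.0], [0.0, -0.0, -1.0]]
wrist_force: [0.3, 0.6, 0.8]
width: 0.0497
grip_force: 0.0
```

```bash
python3 to.py 0.5418 0.3419 0.032
```

```text
t 22.2 pos [0.5424 0.3406 0.1204] yaw -0.3934 tilt [0.0004 0.0002] delta tool cm [-0.1  -0.1   8.84] w 0.0497 F [0.3 0.6 0.8] grip 0.0
```

>>> move_arm(
  motion=[0, 0, 0, -0.1, -0.1, 3, 5, 0, 0, 0, 0, 0, 3, 5, 0, 0, 0, 0, 0, 2, 5, 0, 0, 0, 0, 0, 0.8, 4, 0, 0, 0, 0, 0, 0, 3, 0, 0, 0, 0, 0, 0, 2, 0, 0, 0, 0, 0, 0, 1, 0, 0, 0, 0, 0, 0, 0.4, 0, 0, 0, 0, 0, 0, 0.4, 0, 0, 0, 0, 0, 0, 0.4],
  newtons=50,
)

```text
time: 23.2
tcp_pos: [0.5425, 0.3425, 0.0334]
tool_rot: [[0.924, -0.383, 0.003], [-0.383, -0.924, 0.002], [0.002, -0.003, -1.0]]
wrist_force: [-0.5, -0.6, 8.0]
width: 0.0134
grip_force: 50.3
```

```bash
python3 to.py 0.534 -0.3088 0.30
```

```text
t 23.2 pos [0.5425 0.3425 0.0334] yaw -0.3933 tilt [0.0028 0.0019] delta tool cm [ 24.22  60.41 -26.78] w 0.0134 F [-0.5 -0.6  8. ] grip 50.27827799320221
```

>>> move_arm(
  motion=[0, 0, 0, 0, 0, -0.5, 0.4, 0, 0, 0, 0, 0, -2, 0.4, 0, 0, 0, 0, 0, -4, 0.4, 0, 0, 0, 0, 0, -4, 0.4, 0, 0, 0, 0, 0, -4, 0.4, 0, 0, 0, 0, 0, -4, 0.4, 0, 0, 0, 0, 0, -4, 0.4, 0, 0, 0, 0, 0, -3, 0.4, 0, 0, 0, 0, 0, -1, 0.4, 0, 0, -0.111, 0, 0, 0, 0.4, 0, 0, -0.111, 0, 0, 0, 0.4, 0, 0, 0, 0, 0, 0, 0.4],
)

```text
time: 24.4
tcp_pos: [0.5409, 0.3414, 0.2957]
tool_rot: [[0.986, -0.169, -0.001], [-0.169, -0.986, -0.001], [-0.001, 0.001, -1.0]]
wrist_force: [-0.5, -0.3, -1.4]
width: 0.0134
grip_force: 49.0
```

>>> move_arm(
  motion=[0, 0, 0, 0.3, 2, 0, 0.4, 0, 0, 0, 0.6, 4, 0, 0.4, 0, 0, 0, 0.6, 4, 0, 0.4, 0, 0, 0, 0.6, 4, 0, 0.4, 0, 0, 0, 0.6, 4, 0, 0.4, 0, 0, 0, 0.6, 4, 0, 0.4, 0, 0, 0, 0.6, 4, 0, 0.4, 0, 0, 0, 0.6, 4, 0, 0.4, 0, 0, 0, 0.6, 4, 0, 0.4, 0, 0, 0, 0.6, 4, 0, 0.4, 0, 0, 0, 0.6, 4, 0, 0.4, 0, 0, 0, 0.6, 4, 0, 0.4],
)

```text
time: 25.6
tcp_pos: [0.5303, -0.1248, 0.2959]
tool_rot: [[0.985, -0.174, -0.001], [-0.174, -0.985, 0.0], [-0.001, -0.0, -1.0]]
wrist_force: [0.9, 0.2, -1.8]
width: 0.0131
grip_force: 49.1
```

```bash
python3 to.py 0.534 -0.3088 0.20
```

```text
t 25.6 pos [ 0.5303 -0.1248  0.2959] yaw -0.175 tilt [-0.0006  0.0003] delta tool cm [ 3.57 18.06  9.59] w 0.0131 F [ 0.9  0.2 -1.8] grip 49.059462547302246
```

>>> move_arm(
  motion=[0, 0, 0, 0.7, 4, 0, 0.4, 0, 0, 0, 0.7, 4, 0, 0.4, 0, 0, 0, 0.7, 4, 0, 0.4, 0, 0, 0, 0.7, 3, 0, 0.4, 0, 0, 0, 0.7, 2, 0, 0.4, 0, 0, 0, 0, 1, 0, 0.4, 0, 0, 0, 0, 0, 2, 0.4, 0, 0, 0, 0, 0, 2.5, 0.4, 0, 0, 0, 0, 0, 1.5, 0.4, 0, 0, 0, 0, 0, 0.5, 0.4, 0, 0, 0, 0, 0, 0, 0.4, 0, 0, 0, 0, 0, 0, 0.4],
)

```text
time: 26.8
tcp_pos: [0.5352, -0.3063, 0.2321]
tool_rot: [[0.985, -0.171, 0.001], [-0.171, -0.985, -0.0], [0.001, 0.0, -1.0]]
wrist_force: [1.0, 0.2, -0.1]
width: 0.013
grip_force: 49.1
```

```bash
python3 to.py 0.534 -0.3088 0.1784; python3 - <<'E'
from h import *
for n in('scene','top'):
    c=cap(n,'l'+n); pickle.dump(c,open('l'+n+'.pkl','wb'))
    p=proj(c,[[.534,-.3,.2]])[0].astype(int)
    k=c['pixels'][max(p[1]-65,0):p[1]+65,p[0]-65:p[0]+65]
    cv2.imwrite(f'pics/r{n}.png',cv2.convertScaleAbs(cv2.resize(k,(390,390),interpolation=cv2.INTER_CUBIC),alpha=1.7)); print(p)
cv2.imwrite('pics/r.png',np.hstack([cv2.imread('pics/rscene.png'),cv2.imread('pics/rtop.png')]))
E
```

```text
t 26.8 pos [ 0.5352 -0.3063  0.2321] yaw -0.1714 tilt [ 0.0009 -0.0003] delta tool cm [-0.08  0.26  5.37] w 0.013 F [ 1.   0.2 -0.1] grip 49.10782992839813
[227 160]
[436 218]
```

View pics/r.png

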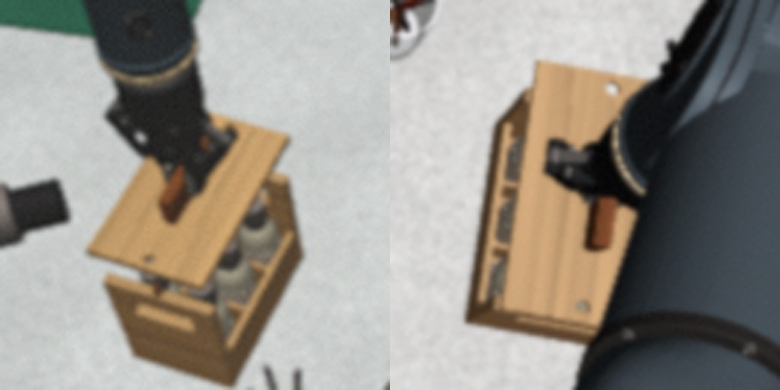

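Both lid holes show in the top view, at crop pixels (612,88) and (582,306). I measure them against the pins in the same view.

```bash
python3 - <<'E'
from h import *
ex=np.array([.9854,-.1702]);ey=np.array([.1702,.9854])
for n in('top','scene'):
    c=pickle.load(open('l'+n+'.pkl','rb')); P=pts(c); hsv=cv2.cvtColor(c['pixels'],cv2.COLOR_BGR2HSV).astype(float)
    d=c['depth']>0
    L0=P[...,:2]-[.534,-.3088]; X=L0@ex; Y=L0@ey
    b=d&(P[...,2]>.19)&(P[...,2]<.225)&(abs(X)<.105)&(abs(Y)<.068)
    A=np.c_[X[b],Y[b],np.ones(b.sum())]; k,*_=np.linalg.lstsq(A,P[b][:,2],rcond=None); r=P[b][:,2]-A@k
    g=abs(r)<.004; k,*_=np.linalg.lstsq(A[g],P[b][g][:,2],rcond=None); print(n,'board top plane',k.round(4),g.sum())
    z=k[2]
    G=c['pixels'].astype(float).sum(2); S=hsv[...,1]
    for sx in(-1,1):
        p=proj(c,[[*(np.array([.534,-.3088])+np.array([.0,.003])+sx*.088*ex),z]])[0]; u0,v0=p.astype(int)
        w=S[v0-5:v0+7,u0-5:u0+7]; med=np.median(w); wt=np.clip(med-w-25,0,None); vv,uu=np.mgrid[v0-5:v0+7,u0-5:u0+7]
        if wt.sum()<50: print(' none',sx,p.round(1),w.astype(int)); continue
        h=ray(c,[(wt*uu).sum()/wt.sum(),(wt*vv).sum()/wt.sum()],z)[0]; q=h[:2]-[.534,-.3088]
        print(' hole',sx,h.round(4),'crate xy',(q@ex).round(4),(q@ey).round(4),'npix',(wt>0).sum())
    # edges of board: extents
    print('  board extents x',np.percentile(X[b],[.5,99.5]).round(4),'y',np.percentile(Y[b],[.5,99.5]).round(4))
E
```

```text
top board top plane [ 0.0011 -0.0004  0.2063] 2127
 hole -1 [ 0.4486 -0.2906  0.2063] crate xy -0.0873 0.0034 npix 8
 hole 1 [ 0.6228 -0.3246  0.2063] crate xy 0.0902 -0.0004 npix 34
  board extents x [-0.0996  0.0999] y [-0.0245  0.064 ]
scene board top plane [-0.0024 -0.0011  0.2072] 1548
 hole -1 [ 0.4462 -0.2916  0.2072] crate xy -0.0895 0.002 npix 62
 hole 1 [ 0.6381 -0.3257  0.2072] crate xy 0.1054 0.0011 npix 16
  board extents x [-0.1016  0.0994] y [-0.0582  0.0662]
```

>>> move_arm(
  motion=[0, 0, 0, -0.1, 0.25, 1, 0.4, 0, 0, 0, 0, 0, 0.8, 0.4, 0, 0, 0, 0, 0, 0, 0.4, 0, 0, 0, 0, 0, 0, 0.4, 0, 0, 0, 0, 0, 0, 0.4],
)

```text
time: 27.4
tcp_pos: [0.5335, -0.3089, 0.2134]
tool_rot: [[0.985, -0.17, 0.0], [-0.17, -0.985, -0.0], [0.0, 0.0, -1.0]]
wrist_force: [-0.4, 1.4, -1.7]
width: 0.0132
grip_force: 49.1
```

```bash
python3 to.py 0.534 -0.3088 0.1784; cat > lid.py <<'E'
from h import *
ex=np.array([.9854,-.1702]);ey=np.array([.1702,.9854])
pin={'top':[(-.0879,-.0009),(.0879,-.0015)],'scene':[(-.0875,.0011),(.088,.0017)]}
tiles=[]
for n in('top','scene'):
    c=cap(n); P=pts(c); S=cv2.cvtColor(c['pixels'],cv2.COLOR_BGR2HSV)[...,1].astype('float32')
    d=c['depth']>0; L0=P[...,:2]-[.534,-.3088]; X=L0@ex; Y=L0@ey
    b=d&(P[...,2]>.15)&(P[...,2]<.215)&(abs(X)<.095)&(Y>.02)&(Y<.055); z=np.median(P[b][:,2]); print(n,'z',z.round(4))
    # rectify board top plane, 0.5 mm/px, crate frame +-110 x +-80 mm
    gx,gy=np.meshgrid(np.arange(-.11,.11,.0005),np.arange(.08,-.08,-.0005))
    W=np.stack([.534+gx*ex[0]+gy*ey[0],-.3088+gx*ex[1]+gy*ey[1],np.full_like(gx,z)],-1).reshape(-1,3)
    uv=proj(c,W).astype('float32').reshape(*gx.shape,2)
    R=cv2.remap(S,uv[...,0],uv[...,1],cv2.INTER_CUBIC); img=cv2.remap(c['pixels'],uv[...,0],uv[...,1],cv2.INTER_CUBIC)
    for i,sx in enumerate((-1,1)):
        m=(abs(gx-sx*.088)<.0105)&(abs(gy)<.0105); med=np.median(R[m]); wt=np.where(m,np.clip(abs(R-med)-30,0,None),0)
        if wt.sum()>0:
            h=np.array([(wt*gx).sum(),(wt*gy).sum()])/wt.sum(); print(' hole',sx,h.round(4),'minus pin',(h-pin[n][i]).round(4),(wt>0).sum()*.25,'mm2')
    # far long edge (+y) yaw
    xs=[];ys=[]
    for j in range(60,380,8):
        col=cv2.GaussianBlur(R[:,j:j+8].mean(1)[:,None],(1,5),0)[:,0]; seg=col[10:80]; k=np.argmax(np.diff(seg)); xs.append(gx[0,j+4]); ys.append(gy[10+k,0])
    p=np.polyfit(xs,ys,1); r=np.array(ys)-np.polyval(p,xs); g=abs(r)<.003; p=np.polyfit(np.array(xs)[g],np.array(ys)[g],1); print(' +y edge slope',p.round(4),g.sum())
    tiles.append(cv2.convertScaleAbs(img,alpha=1.7))
cv2.imwrite('pics/rect.png',np.hstack(tiles)[:, :800] if 0 else cv2.resize(np.vstack(tiles),None,fx=.9,fy=.9))
E
python3 lid.py
```

```text
t 27.4 pos [ 0.5335 -0.3089  0.2134] yaw -0.1712 tilt [ 0.0002 -0.0001] delta tool cm [ 0.04 -0.02  3.5 ] w 0.0132 F [-0.4  1.4 -1.7] grip 49.10746872425079
top z 0.1874
 hole 1 [0.086  0.0003] minus pin [-0.0019  0.0018] 98.0 mm2
 +y edge slope [0.0522 0.0662] 24
scene z 0.1886
 hole -1 [-0.0807  0.002 ] minus pin [0.0068 0.0009] 133.5 mm2
 hole 1 [0.0877 0.0014] minus pin [-0.0003 -0.0003] 7.0 mm2
 +y edge slope [0.0258 0.0653] 33
```

View pics/rect.png

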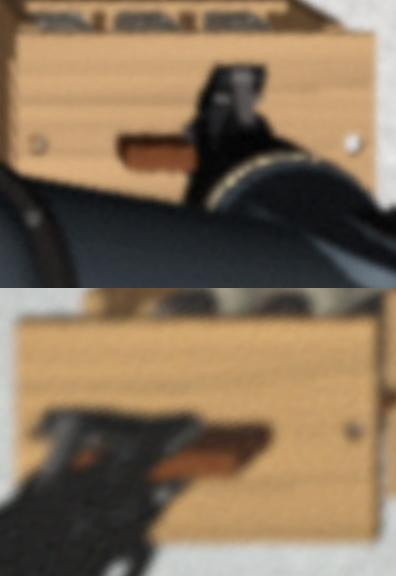

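In the rectified views the lid edges run parallel to the crate, and the holes (top view (38,145) and (352,144), scene (353,432)) sit within about 1 mm of the pins. I nudge by 0.6 mm and lower.

>>> move_arm(
  motion=[0, 0, 0, 0.06, 0, 0.5, 0.4, 0, 0, 0, 0, 0, 0.8, 0.4, 0, 0, 0, 0, 0, 0.5, 0.4, 0, 0, 0, 0, 0, 0.2, 0.4, 0, 0, 0, 0, 0, 0.2, 0.4, 0, 0, 0, 0, 0, 0, 0.4],
)

```text
time: 28.1
tcp_pos: [0.5339, -0.3089, 0.191]
tool_rot: [[0.985, -0.17, -0.0], [-0.17, -0.985, 0.0], [-0.0, -0.0, -1.0]]
wrist_force: [0.5, 0.4, -2.0]
width: 0.0129
grip_force: 49.1
```

>>> move_arm(
  motion=[0, 0, 0, 0, 0, 0.15, 0.4, 0, 0, 0, 0, 0, 0.1, 0.4, 0, 0, 0, 0, 0, 0.1, 0.4, 0, 0, 0, 0, 0, 0, 0.4],
)

```text
time: 28.5
tcp_pos: [0.5339, -0.3089, 0.1877]
tool_rot: [[0.985, -0.17, -0.0], [-0.17, -0.985, 0.0], [-0.0, -0.0, -1.0]]
wrist_force: [0.1, 0.1, -0.9]
width: 0.0133
grip_force: 49.1
```

No contact force 6 mm below the pin tops, so the pins have entered the holes. I continue slowly.

>>> move_arm(
  motion=[0, 0, 0, 0, 0, 0.2, 0.4, 0, 0, 0, 0, 0, 0.2, 0.4, 0, 0, 0, 0, 0, 0.15, 0.4, 0, 0, 0, 0, 0, 0.1, 0.4, 0, 0, 0, 0, 0, 0, 0.4],
)

```text
time: 29.0
tcp_pos: [0.5339, -0.3089, 0.1811]
tool_rot: [[0.985, -0.17, -0.0], [-0.17, -0.985, 0.0], [-0.0, -0.0, -1.0]]
wrist_force: [-0.6, -0.9, -1.7]
width: 0.013
grip_force: 49.1
```

>>> move_arm(
  motion=[0, 0, 0, 0, 0, 0.1, 0.4, 0, 0, 0, 0, 0, 0.05, 0.4, 0, 0, 0, 0, 0, 0.05, 0.4, 0, 0, 0, 0, 0, 0, 0.4],
)

```text
time: 29.4
tcp_pos: [0.5339, -0.309, 0.1792]
tool_rot: [[0.985, -0.17, -0.0], [-0.17, -0.985, 0.0], [-0.0, -0.0, -1.0]]
wrist_force: [0.3, -0.6, -1.5]
width: 0.0131
grip_force: 49.1
```

>>> move_arm(
  motion=[0, 0, 0, 0, 0, 0.05, 0.4, 0, 0, 0, 0, 0, 0.05, 0.4, 0, 0, 0, 0, 0, 0.05, 0.4, 0, 0, 0, 0, 0, 0, 0.4],
)

```text
time: 29.8
tcp_pos: [0.5339, -0.309, 0.1784]
tool_rot: [[0.985, -0.17, 0.0], [-0.17, -0.985, -0.0], [0.0, 0.0, -1.0]]
wrist_force: [-2.6, 0.5, 4.7]
width: 0.0134
grip_force: 50.1
```

Seated at z 0.1784 as predicted. I release evenly and retreat straight up.

>>> move_arm(
  motion=[0, 0, 0, 0, 0, 0, 1.3, 0, 0, 0, 0, 0, 0, 1.6, 0, 0, 0, 0, 0, 0, 2.2, 0, 0, 0, 0, 0, 0, 3, 0, 0, 0, 0, 0, 0, 4, 0, 0, 0, 0, 0, -0.5, 4.5, 0, 0, 0, 0, 0, -2, 4.5, 0, 0, 0, 0, 0, -4, 4.5, 0, 0, 0, 0, 0, -4, 4.5, 0, 0, 0, 0, -3, -2, 4.5, 0, 0, 0, 0, -4, 0, 4.5, 0, 0, 0, 0, -4, 0, 4.5],
)

```text
time: 31.0
tcp_pos: [0.553, -0.1999, 0.3041]
tool_rot: [[0.985, -0.172, 0.002], [-0.172, -0.985, -0.001], [0.002, 0.0, -1.0]]
wrist_force: [0.3, 0.1, -0.8]
width: 0.045
grip_force: 0.0
```

>>> move_arm(
  motion=[0, 0, 0, 0, -4.5, 0, 7, 0, 0, 0, 0, -4.5, 0, 7, 0, 0, 0, 0, -4.5, 0, 7, 0, 0, 0, 0, -4.5, 0, 7, 0, 0, 0, 0, -4.5, 0, 7, 0, 0, 0, 0, 0, 0, 7],
)

```text
time: 31.6
tcp_pos: [0.5915, 0.0295, 0.3029]
tool_rot: [[0.987, -0.161, 0.0], [-0.161, -0.987, 0.004], [-0.0, -0.004, -1.0]]
wrist_force: [0.0, 0.5, -0.4]
width: 0.07
grip_force: 0.0
```

```bash
python3 to.py 0.534 -0.3088 0.1784; python3 lid.py; python3 - <<'E'
from h import *
c=cap('scene'); P=pts(c); d=c['depth']>0
ex=np.array([.9854,-.1702]);ey=np.array([.1702,.9854])
L0=P[...,:2]-[.534,-.3088]; X=L0@ex; Y=L0@ey
b=d&(abs(X)<.097)&(abs(Y)<.06)&(P[...,2]>.14)&(P[...,2]<.165); A=np.c_[X[b],Y[b],np.ones(b.sum())]
print('lid top plane',np.linalg.lstsq(A,P[b][:,2],rcond=None)[0].round(4))
k=c['pixels'][130:270,180:400]; cv2.imwrite('pics/fin.png',cv2.convertScaleAbs(cv2.resize(k,None,fx=3.5,fy=3.5,interpolation=cv2.INTER_CUBIC),alpha=1.7))
E
```

```text
t 31.6 pos [0.5915 0.0295 0.3029] yaw -0.1613 tilt [0.0003 0.0043] delta tool cm [-0.24 34.37 12.3 ] w 0.07 F [ 0.   0.5 -0.4] grip 0.0
top z 0.1528
 hole -1 [-0.0889 -0.0008] minus pin [-0.001   0.0001] 31.0 mm2
 hole 1 [ 0.089 -0.001] minus pin [0.0011 0.0005] 50.5 mm2
 +y edge slope [0.0315 0.0648] 31
scene z 0.1537
 hole -1 [-0.0984  0.0004] minus pin [-0.0109 -0.0007] 9.75 mm2
 +y edge slope [-0.0037  0.0656] 31
lid top plane [-0.0013 -0.0014  0.1537]
```

View pics/fin.png

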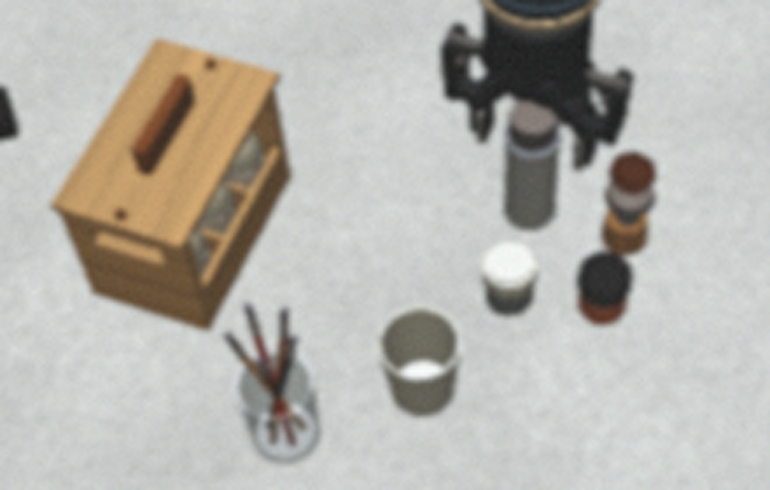

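The lid lies flush and level, with its top at 0.153 m and the pins through both holes at (210,63) and (120,213). The pots, can, bust, cup and brush jar look undisturbed, and the gripper hangs clear.

```bash
python3 -c "
from bench import manip
print(manip.finish_job())"
```

```text
the job is handed in; nothing more can be done
None
```

The three loose bottles are in the crate's empty compartments, the lid is seated flush over both pins and released, and the job was handed in at about 32 s (no verdict was returned).

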